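# Free the nested herb pot and set it on its silicone base

### The job

A small white ceramic pot filled with coir is stuck in the mouth of a thick-walled white outer pot. Pull the small pot straight up until it is clear, then set it down gently and upright in the middle of the round silicone pot base and let go. The outer pot must stay standing where it is, and the other small pot of the same shape, which stands alone on the tray, must not be disturbed.

Things in the scene. Friction and masses are not known exactly. Their poses are not given: they have to be found in the camera images.
- nested_pot: Small white ceramic pot, 80 mm tall, 0.2 kg. Origin: centre of its underside, z up. Solid foot 49 mm wide to z = 35 mm, then a straight collar 60 mm wide to 80 mm, filled with coir. It starts with the foot in the outer pot and the collar's flat underside on its rim, origin 50 mm above the outer pot's, 45 mm of collar showing. Silicone lugs hold the foot with 2 to 3.5 N; it is clear once raised 35 mm.
- outer_pot: The thick-walled white ceramic outer pot standing loose on the steel tray: 85 mm tall, 72 mm in diameter at the rim, 66 mm at the foot, wall 8 mm, about 0.5 kg. Origin: centre of its underside; z up. With the small pot in it the stack is 130 mm tall.
- lone_pot: A bystander: a loose white ceramic pot of the very same shape and size as the nested one (80 mm tall, 60 mm collar), standing alone on the tray. Origin: centre of its underside; z up.
- pot_base: The round dark silicone pot base, stuck to the tray: a disc 104 mm in diameter and 5 mm thick with a lip 4 mm wide that rises 4 mm above the disc (inside diameter 96 mm). Origin: centre of its underside; the face the pot stands on is 5 mm above it. It does not move.

How it is judged:
On the way:
1. the small pot has been lifted straight up clear of the outer pot's mouth (raised 40 mm or more, still within 25 mm of above the outer pot and within 15 degrees of upright) (z of nested_pot in the frame of outer_pot above 0.09 m and horizontal distance between nested_pot and outer_pot below 0.025 m and angle between nested_pot's own z axis and vertical below 0.26 rad).
At the end, for the whole second after the job is handed in: The formerly nested pot stands released and at rest on the disc of the silicone base, upright within about 6 degrees, its centre within 20 mm of the base's centre; the outer pot and the lone pot stand upright within 20 mm of where they started (horizontal distance between nested_pot and pot_base below 0.02 m and z of nested_pot in the frame of pot_base between 0.002 and 0.008 m and angle between each of nested_pot, outer_pot, lone_pot's own z axis and vertical below 0.1 rad and linear speed of nested_pot below 0.02 m/s and distance of each of outer_pot, lone_pot from where it was at the start of the episode below 0.02 m); the robot touches nothing.
It fails at once if the small pot was dropped (moving faster than 0.6 m/s with the fingers off it) (linear speed of nested_pot above 0.6 m/s and contact force between the fingers and nested_pot below 0.1 N).
It fails at once if the outer pot was lifted, tipped or shoved (more than 25 mm or 17 degrees) (distance of outer_pot from where it was at the start of the episode above 0.025 m or angle between outer_pot's own z axis and vertical above 0.3 rad).
It fails at once if the lone pot was lifted, tipped or shoved (more than 25 mm or 17 degrees) (distance of lone_pot from where it was at the start of the episode above 0.025 m or angle between lone_pot's own z axis and vertical above 0.3 rad).
It also fails if it takes over 40 s, if anything falls off the work surface, if the arm or the gripper's body presses on something with over 40 N, if the wrist force passes 120 N, or if a joint passes its speed limit or range.

### The arm

A 6-joint arm with a two-finger parallel gripper is mounted at the origin on the work surface. World frame = base frame: x ahead of the robot, y to its left, z up, the work surface at z = 0. Lengths are in m, angles in rad, forces in N, time in s.
With the tool pointing down it reaches from about 0.3 to 0.875 m from the base axis. Payload 6.4 kg.
Tool frame: the origin (TCP) lies at the very end of the fingers, on their centre line; the grasp point (between the pads) lies 19 mm behind it; z points along the fingers, y is the line along which they close (so a half turn about z gives the same grasp; the last joint's range is limited). The gripper opens to 85 mm and grips with 20 to 120 N. Pads are 22 mm wide; open, the fingers measure 114 mm over their backs; the gripper's body (76 mm by 85 mm) begins 54 mm behind the grasp point. The pads swing forward as they close: fully open they stand 13 mm farther back than shut.
Start: joints at [0.933, 0.181, 1.607, -0, 1.354, -0.206], TCP at [0.241, 0.522, 0.231] pointing down, gripper open.
Joint ranges: [-2.99, 2.99], [-0.89, 2.07], [0.3, 2.58], [-1.14, 4.28], [0, 2.63], [-3.12, 3.12]. Speed limits (rad/s): [2.57, 2.57, 3.01, 3.14, 3.14, 3.14].

### API

Orientations are given as a unit quaternion [w, x, y, z].
In Python, from bench import telemetry, camera, ctrl, spotter gives the robot as it stands.
- The arm moves only by the tool send_rows, never from a script. Its argument "series" is a list of rows, each a list of 3 entries, a list of its own where there are three numbers: the turn, a rotation vector about the world's x, y, z in degrees, then the shift along the world's x, y, z in mm, then the closure, from -1 (fully open) to 1 (shut), so that 0 is half open. In form: [[[rx, ry, rz], [dx, dy, dz], gripper], ...]. A call has 1 to 10 rows; each row is the pose to reach, as a shift and turn from the pose commanded when the call began; what a row does not reach only later rows make up. A row lasts 1/8 s, in which the tool goes at most 62.5 mm and 10.7 degrees, less where a joint would pass 70% of its speed; a pose out of reach is approached as far as the arm can. A call with a gripper value outside its range is refused whole. The fingers move at their own pace and stop on an object; the grip force is fixed at half the most. Time passes only in rows, so rows that repeat a pose let the fingers close. It gives the time, the measured TCP pose, the force, the opening and the grip force at its end, in the units of the state.
- telemetry.get_obs(): the state, without advancing time (a new reading comes with each control period).
- camera(name): name is "scene" or "top" or "wrist"; returns a dict with "pixels" (400x640x3 uint8, red, green, blue), "camera_matrix" (3x3 intrinsics, pixels), "dist_coeffs" ([k1, k2, p1, p2, k3] as OpenCV has them; the pictures are not rectified), "xyz" and "orientation" of the camera in the world. Camera axes: x right, y up, looking along -z (the intrinsics and any distortion apply to the point x, -y, -z); pixel columns grow to the right and rows downward; lengths in m; the calibration is good to about 2 mm. A picture is of the moment at which its call begins. There is no depth.
- ctrl.hand_in(): hands the job in; it is judged then, once.
Trained networks look in the newest picture that a camera, given by its name, has taken for a name from the list of things; names that differ only in an ending like _2 or _b are one class to them, and where a whole thing is asked for, a point or a joint stands for the part that bears it (a point fixed in the world has none). Each returns a list of dicts, best first, with "conf" (0 to 1); they miss things now and then, are a little off and sometimes report something else, mostly with a low value. They report only what shows in the picture. A call takes as long as a camera call.
- spotter.boxes_of(thing, camera): "xyz" ([x, y, z] in m, in world coordinates, good to about 4 mm: the middle of the surface that is visible of it).
- spotter.landmark_of(thing, camera): "xyz" ([x, y, z] in m, in world coordinates, good to about 4 mm: a listed point, or the origin of a listed thing).
The state is a dict: "time_s": time; "q": joint angles; "dq": joint speeds; "joint_efforts": joint torques, N m; "eef_pos": TCP position; "eef_rot": TCP orientation; "wrist_force": force on the tool from outside, world axes, zero at the start; "torque": the same for the moment, N m; "opening": opening from 0.0 (shut) to 1.0 (fully open); "grasp_force": force on a finger pad.
Only numpy, scipy, OpenCV 4.12 (cv2) and the standard library are available. Lean on these libraries where they do the work, as an engineer would, in place of code of your own. Each camera call takes 0.05 s, during which the arm holds its last target. There are 200 camera calls.

## Working session

There is one attempt and no reset: what is moved stays moved. The work goes in short steps, Python scripts to look and compute and a tool call to move; the robot and the scene stay as the last step left them, time stands still between calls to the robot, and variables do not carry over. Pictures are saved under pics/ and viewed, at most 10 in all, crops included, and the job is handed in when it is done.

Besides the shell and the picture viewer there is one more tool, called after ">>>" in YAML: its name, and indented under it one key for each argument. send_rows: Moves the arm, as the interface text tells. Its arguments: {"type":"object","properties":{"series":{"type":"array","items":{"type":"array"}}},"required":["series"]}

```bash
mkdir -p pics; python3 - <<'E'
from bench import telemetry, camera, ctrl, spotter
import cv2
for c in ["scene","top"]:
    im=camera(c); cv2.imwrite(f"pics/{c}1.png",im["pixels"][:,:,::-1]); print(c,im["xyz"],im["orientation"],im["camera_matrix"])
    for t in ["nested_pot","outer_pot","lone_pot","pot_base"]:
        print(t,"L",[(r["xyz"],r["conf"]) for r in spotter.landmark_of(t,c)],"B",[(r["xyz"],r["conf"]) for r in spotter.boxes_of(t,c)])
o=telemetry.get_obs();print(o["time_s"],o["eef_pos"],o["eef_rot"])
E
```

```text
scene [0.98165522 0.68388867 0.63835631] [0.23914774 0.13276829 0.4343143  0.85822609] [[466.99058612   0.         313.63731476]
 [  0.         466.99058612 196.63314206]
 [  0.           0.           1.        ]]
nested_pot L [([0.5233, 0.2738, 0.0564], 0.93)] B [([0.5346, 0.2833, 0.1323], 0.56)]
outer_pot L [([0.5292, 0.2763, 0.0058], 0.64)] B [([0.5529, 0.3018, 0.0603], 0.81), ([0.5387, 0.2842, 0.1362], 0.59)]
lone_pot L [([0.5358, -0.3052, 0.0056], 0.77)] B [([0.5426, -0.2869, 0.0676], 0.7)]
pot_base L [([0.5971, 0.0163, 0.0052], 0.6)] B [([0.5528, 0.299, 0.0583], 0.43)]
top [0.42809035 0.00667673 0.78534874] [ 0.70974638  0.0537323  -0.05396838 -0.70032873] [[361.49243499   0.         317.98594276]
 [  0.         361.49243499 204.36896518]
 [  0.           0.           1.        ]]
nested_pot L [([0.5301, 0.2777, 0.0546], 0.83)] B [([0.5229, 0.2731, 0.131], 0.67)]
outer_pot L [([0.5279, 0.2823, 0.0045], 0.89)] B [([0.513, 0.2504, 0.0714], 0.75)]
lone_pot L [([0.5339, -0.3035, 0.0099], 0.64)] B [([0.5279, -0.2952, 0.0848], 0.92)]
pot_base L [([0.5932, 0.0211, 0.0072], 0.57)] B [([0.5938, 0.0226, 0.0118], 0.61)]
0.9 [0.24063347 0.52224497 0.23131475] [1.14775683e-05 2.14225300e-01 9.76784275e-01 2.00763045e-05]
```

View pics/scene1.png

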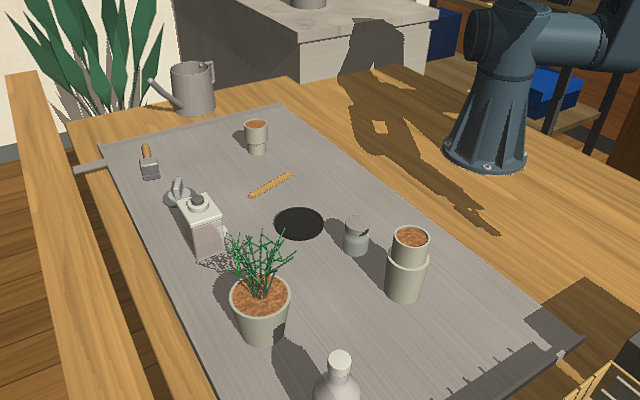

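View pics/top1.png

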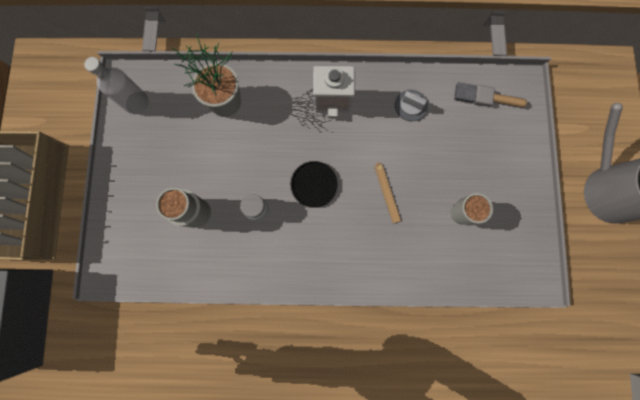

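The pictures show the stack at top (174,204) / scene (410,265), and the black base at top (314,184). A small jar stands between them at top (252,206), and the lone pot is far off at top (475,209). I'll go above the stack.

>>> send_rows:
  series:
    - [[0,0,0],[40,-34,0],-1]
    - [[0,0,0],[80,-68,0],-1]
    - [[0,0,0],[120,-102,0],-1]
    - [[0,0,0],[160,-136,0],-1]
    - [[0,0,0],[200,-170,0],-1]
    - [[0,0,0],[240,-203,0],-1]
    - [[0,0,0],[287,-243,0],-1]
    - [[0,0,0],[287,-243,0],-1]
    - [[0,0,0],[287,-243,0],-1]

```text
time_s: 2.02
eef_pos: [0.5274, 0.2792, 0.231]
eef_rot: [-0.0, 0.215, 0.977, -0.0]
wrist_force: [0.3, -0.3, 0.7]
opening: 0.999
grasp_force: 0.0
```

```bash
python3 - <<'E'
from bench import telemetry, camera, ctrl, spotter
import cv2, numpy as np
from scipy.spatial.transform import Rotation as R
im=camera("wrist"); p=im["pixels"][:,:,::-1].copy()
K=np.array(im["camera_matrix"]);D=np.array(im["dist_coeffs"]);C=np.array(im["xyz"]);q=im["orientation"]
M=R.from_quat([q[1],q[2],q[3],q[0]]).as_matrix()
for t in ["nested_pot","outer_pot"]:
    print(t,[(r["xyz"],r["conf"]) for r in spotter.landmark_of(t,"wrist")],[(r["xyz"],r["conf"]) for r in spotter.boxes_of(t,"wrist")])
# project collar top circle for guess (0.528,0.278)
def proj(P):
    c=(np.array(P)-C)@M*[1,-1,-1]
    return cv2.projectPoints(c,np.zeros(3),np.zeros(3),K,D)[0][:,0]
a=np.linspace(0,2*np.pi,60)
for r,z,col in [(.030,.135,(0,0,255)),(.036,.09,(255,0,0))]:
    cv2.polylines(p,[proj(np.c_[.528+r*np.cos(a),.278+r*np.sin(a),0*a+z]).astype(np.int32)],True,col,1)
cv2.imwrite("pics/w1.png",p)
o=telemetry.get_obs();print(o["time_s"],o["eef_pos"],o["q"],C,o["wrist_force"])
E
```

```text
nested_pot [([0.528, 0.2781, 0.0553], 0.84)] [([0.5255, 0.2774, 0.1279], 0.88)]
outer_pot [] [([0.5038, 0.2907, 0.0856], 0.6)]
2.275 [0.52677181 0.28032071 0.23142887] [ 2.90251317e-01  2.28296749e-01  1.55049577e+00  1.18674437e-04
  1.36268773e+00 -8.50660702e-01] [0.46702832 0.3066766  0.37385864] [ 0.00224106 -0.62693719 -0.66455272]
```

View pics/w1.png

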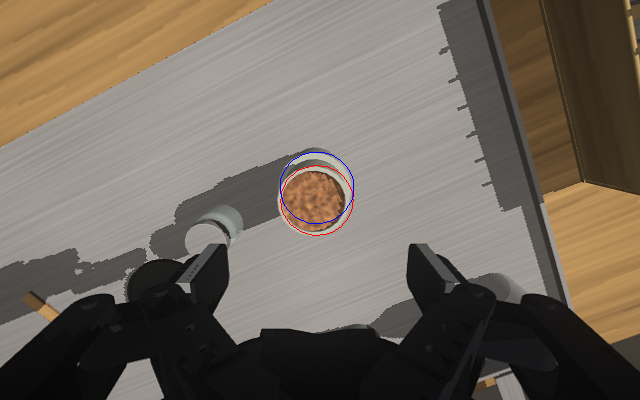

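The overlay sits within about 2 mm of the real pot: pot centre near (314,201), circle at (317,202). I'll descend with a 3 mm correction, close, and check.

>>> send_rows:
  series:
    - [[0,0,0],[-1,-3,-30],-1]
    - [[0,0,0],[-1,-3,-65],-1]
    - [[0,0,0],[-1,-3,-95],-1]
    - [[0,0,0],[-1,-3,-118],-1]
    - [[0,0,0],[-1,-3,-130],-1]
    - [[0,0,0],[-1,-3,-132],-1]
    - [[0,0,0],[-1,-3,-132],-1]

```text
time_s: 3.15
eef_pos: [0.5271, 0.2766, 0.1002]
eef_rot: [0.001, 0.214, 0.977, 0.0]
wrist_force: [1.1, -0.4, -0.2]
opening: 1.001
grasp_force: 0.0
```

>>> send_rows:
  series:
    - [[0,0,0],[0,0,0],0]
    - [[0,0,0],[0,0,0],0.2]
    - [[0,0,0],[0,0,0],0.5]
    - [[0,0,0],[0,0,0],1]
    - [[0,0,0],[0,0,0],1]
    - [[0,0,0],[0,0,0],1]
    - [[0,0,0],[0,0,0],1]

```text
time_s: 4.03
eef_pos: [0.5272, 0.2762, 0.1006]
eef_rot: [0.001, 0.214, 0.977, 0.0]
wrist_force: [-1.2, -1.6, 5.4]
opening: 0.686
grasp_force: 63.6
```

>>> send_rows:
  series:
    - [[0,0,0],[0,0,3],1]
    - [[0,0,0],[0,0,6],1]
    - [[0,0,0],[0,0,10],1]
    - [[0,0,0],[0,0,14],1]
    - [[0,0,0],[0,0,18],1]
    - [[0,0,0],[0,0,22],1]
    - [[0,0,0],[0,0,26],1]
    - [[0,0,0],[0,0,30],1]
    - [[0,0,0],[0,0,34],1]
    - [[0,0,0],[0,0,38],1]

```text
time_s: 5.28
eef_pos: [0.5267, 0.2763, 0.1377]
eef_rot: [0.0, 0.214, 0.977, 0.0]
wrist_force: [-0.9, 0.3, -1.9]
opening: 0.685
grasp_force: 65.0
```

```bash
python3 - <<'E'
from bench import telemetry, camera, ctrl, spotter
import cv2
for c in ["scene"]:
    im=camera(c); cv2.imwrite("pics/s2.png",cv2.resize(im["pixels"][150:350,300:560,::-1],None,fx=3,fy=3))
    for t in ["nested_pot","outer_pot"]: print(t,[(r["xyz"],r["conf"]) for r in spotter.landmark_of(t,c)])
E
```

```text
nested_pot [([0.5241, 0.2792, 0.0931], 0.94)]
outer_pot [([0.5275, 0.2766, 0.0072], 0.97)]
```

View pics/s2.png

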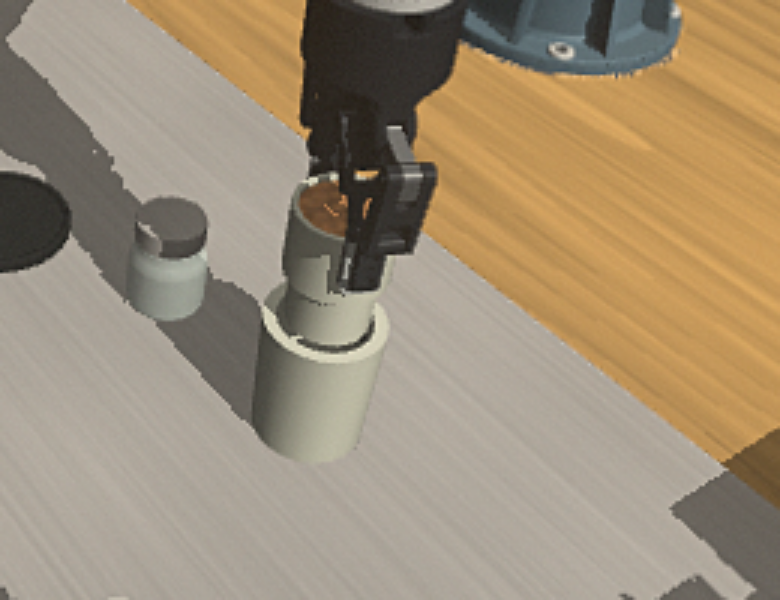

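The small pot is upright in the crop, its foot rising out of the outer pot (rim at crop (325,320)), which still stands in place. I'll lift further and then traverse to the base.

>>> send_rows:
  series:
    - [[0,0,0],[0,0,15],1]
    - [[0,0,0],[0,0,35],1]
    - [[0,0,0],[0,0,60],1]
    - [[0,0,0],[0,0,80],1]
    - [[0,0,0],[0,0,85],1]
    - [[0,0,0],[0,0,85],1]

```text
time_s: 6.18
eef_pos: [0.5267, 0.2762, 0.2225]
eef_rot: [0.0, 0.214, 0.977, 0.0]
wrist_force: [0.4, -0.3, -2.7]
opening: 0.684
grasp_force: 65.0
```

>>> send_rows:
  series:
    - [[0,0,0],[4,-15,0],1]
    - [[0,0,0],[14,-52,0],1]
    - [[0,0,0],[24,-92,0],1]
    - [[0,0,0],[35,-132,0],1]
    - [[0,0,0],[46,-172,0],1]
    - [[0,0,0],[57,-212,0],1]
    - [[0,0,0],[65,-244,0],1]
    - [[0,0,0],[68,-256,0],1]
    - [[0,0,0],[68,-256,0],1]
    - [[0,0,0],[68,-256,0],1]

```text
time_s: 7.42
eef_pos: [0.5942, 0.0212, 0.2219]
eef_rot: [-0.0, 0.214, 0.977, 0.0]
wrist_force: [0.0, 0.3, -2.2]
opening: 0.687
grasp_force: 65.2
```

```bash
cat > see.py <<'E'
from bench import telemetry, camera, ctrl, spotter
import cv2, numpy as np, sys
from scipy.spatial.transform import Rotation as R
def look(c,circles,fn,box=None):
    im=camera(c); p=im["pixels"][:,:,::-1].copy()
    K=np.array(im["camera_matrix"]);D=np.array(im["dist_coeffs"]);C=np.array(im["xyz"]);q=im["orientation"]
    M=R.from_quat([q[1],q[2],q[3],q[0]]).as_matrix()
    a=np.linspace(0,2*np.pi,60)
    for x,y,z,r,col in circles:
        P=(np.c_[x+r*np.cos(a),y+r*np.sin(a),0*a+z]-C)@M*[1,-1,-1]
        cv2.polylines(p,[cv2.projectPoints(P,np.zeros(3),np.zeros(3),K,D)[0][:,0].round().astype(np.int32)],True,col,1)
    if box: x0,y0,x1,y1=box; p=cv2.resize(p[y0:y1,x0:x1],None,fx=4,fy=4)
    cv2.imwrite(fn,p)
    for t in ["nested_pot","pot_base","outer_pot"]: print(c,t,[(r["xyz"],r["conf"]) for r in spotter.landmark_of(t,c)])
    o=telemetry.get_obs(); print(o["time_s"],o["eef_pos"],o["wrist_force"])
E
python3 - <<'E'
from see import *
look("scene",[(.595,.020,.0135,.052,(0,0,255))],"pics/s3.png",(210,110,400,260))
look("top",[],"pics/t3.png")
look("wrist",[],"pics/w3.png")
E
```

```text
scene nested_pot [([0.5907, 0.0195, 0.1784], 0.94)]
scene pot_base [([0.5953, 0.0169, 0.0014], 0.58)]
scene outer_pot [([0.5266, 0.2785, 0.0082], 0.82)]
7.625 [0.59446328 0.02127616 0.22233698] [-0.49183954 -0.48342967 -1.59582044]
top nested_pot [([0.5918, 0.0251, 0.1743], 0.58)]
top pot_base [([0.5925, 0.0218, 0.0046], 0.98)]
top outer_pot []
7.825 [0.59460541 0.02068026 0.22235556] [-0.14540975  0.30466084 -2.60373203]
wrist nested_pot [([0.5942, 0.0215, 0.177], 0.7)]
wrist pot_base [([0.5916, 0.0192, 0.0051], 0.77)]
wrist outer_pot []
8.025 [0.59463121 0.02028911 0.22230798] [ 0.43631148  0.04327163 -2.19491685]
```

View pics/s3.png

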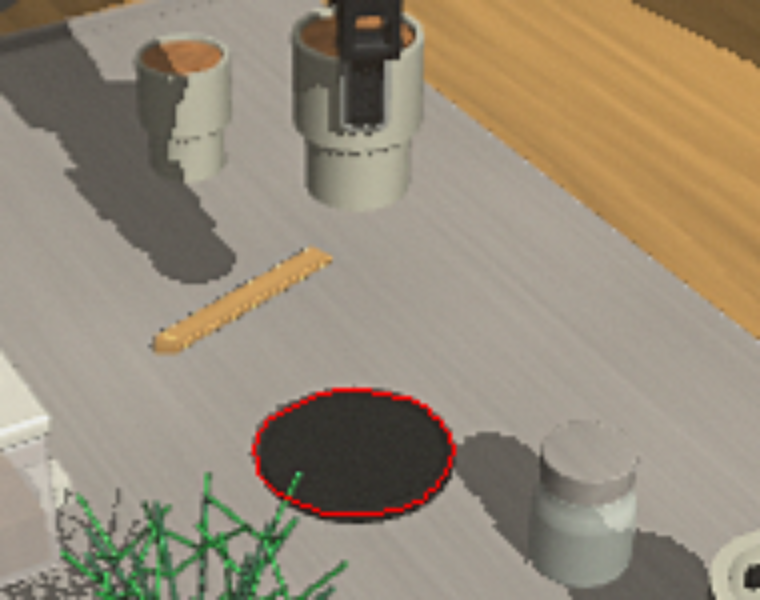

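The drawn circle (0.595, 0.020) lies on the base's edge, centred at crop (354,453), and the pot hangs upright. I'll lower it about 166 mm, the last part slowly.

>>> send_rows:
  series:
    - [[0,0,0],[0,0,-15],1]
    - [[0,0,0],[0,0,-45],1]
    - [[0,0,0],[0,0,-80],1]
    - [[0,0,0],[0,0,-115],1]
    - [[0,0,0],[0,0,-140],1]
    - [[0,0,0],[0,0,-153],1]
    - [[0,0,0],[0,0,-158],1]
    - [[0,0,0],[0,0,-161],1]
    - [[0,0,0],[0,0,-163],1]
    - [[0,0,0],[0,0,-163],1]

```text
time_s: 9.28
eef_pos: [0.595, 0.0202, 0.0599]
eef_rot: [0.001, 0.214, 0.977, 0.0]
wrist_force: [-0.6, 0.1, -2.5]
opening: 0.69
grasp_force: 65.2
```

>>> send_rows:
  series:
    - [[0,0,0],[0,0,-1],1]
    - [[0,0,0],[0,0,-2],1]
    - [[0,0,0],[0,0,-3],1]
    - [[0,0,0],[0,0,-3],1]
    - [[0,0,0],[0,0,-3],1]

```text
time_s: 9.9
eef_pos: [0.5946, 0.0202, 0.0563]
eef_rot: [0.0, 0.214, 0.977, -0.0]
wrist_force: [-0.2, 0.3, -2.2]
opening: 0.689
grasp_force: 65.2
```

Not touching yet, so I'll lower it in smaller steps.

>>> send_rows:
  series:
    - [[0,0,0],[0,0,-0.5],1]
    - [[0,0,0],[0,0,-1],1]
    - [[0,0,0],[0,0,-1],1]
    - [[0,0,0],[0,0,-1],1]

```text
time_s: 10.4
eef_pos: [0.5948, 0.0202, 0.0557]
eef_rot: [0.0, 0.214, 0.977, -0.0]
wrist_force: [-2.0, -0.6, 2.8]
opening: 0.687
grasp_force: 65.2
```

Contact: the vertical force rose by 5 N. I'll release and retreat straight up.

>>> send_rows:
  series:
    - [[0,0,0],[0,0,0],0.2]
    - [[0,0,0],[0,0,0],0]
    - [[0,0,0],[0,0,0],-0.6]
    - [[0,0,0],[0,0,0],-1]
    - [[0,0,0],[0,0,0],-1]
    - [[0,0,0],[0,0,0],-1]

```text
time_s: 11.15
eef_pos: [0.5946, 0.0203, 0.0552]
eef_rot: [-0.0, 0.214, 0.977, 0.0]
wrist_force: [-0.1, 0.6, 0.3]
opening: 1.003
grasp_force: 0.0
```

>>> send_rows:
  series:
    - [[0,0,0],[0,0,8],-1]
    - [[0,0,0],[0,0,25],-1]
    - [[0,0,0],[0,0,55],-1]
    - [[0,0,0],[0,0,90],-1]
    - [[0,0,0],[0,0,130],-1]
    - [[0,0,0],[0,0,160],-1]
    - [[0,0,0],[0,0,160],-1]
    - [[0,0,0],[0,0,160],-1]

```text
time_s: 12.15
eef_pos: [0.5943, 0.0203, 0.2152]
eef_rot: [-0.0, 0.214, 0.977, -0.0]
wrist_force: [-0.9, -0.0, -0.3]
opening: 0.999
grasp_force: 0.0
```

```bash
python3 - <<'E'
from see import *
look("scene",[(.595,.020,.0135,.052,(0,0,255)),(.595,.020,.09,.030,(255,0,0))],"pics/s4.png",(210,110,400,260))
print([(r["xyz"],r["conf"]) for r in spotter.landmark_of("lone_pot","scene")])
E
```

```text
scene nested_pot [([0.5905, 0.018, 0.0122], 0.77)]
scene pot_base [([0.5946, 0.0155, 0.0056], 0.68)]
scene outer_pot [([0.527, 0.2742, 0.003], 0.95)]
12.35 [0.59385592 0.02034942 0.21388694] [-0.67931477 -0.46742745  0.21303851]
[]
```

View pics/s4.png

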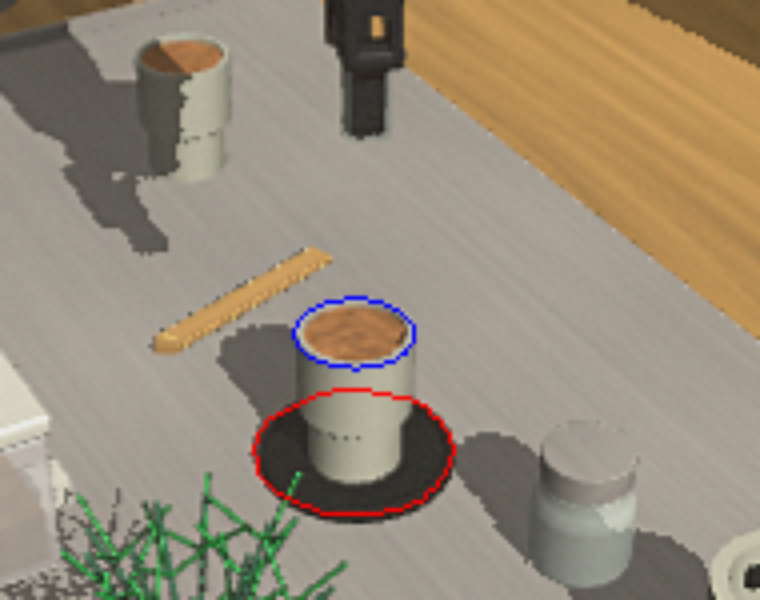

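The pot stands upright and centred on the base, with its rim on the drawn circle at crop (355,333). The lone pot hasn't moved, and the gripper is clear.

```bash
python3 -c "
from bench import ctrl
print(ctrl.hand_in())"
```

```text
the job is handed in; nothing more can be done
None
```

The small pot was pulled straight up out of the outer pot and set down upright and centred on the silicone base; the last picture showed the outer and lone pots still in place, and the job was handed in about 12 s into the 40 s limit (no verdict came back).

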